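Tip out a spindle and show it to the inspection camera

TASK

Lift the handle of the wire-topped tray to tip it to about 40 degrees so that the spindle rolls out into the rubber trough, then lower the tray level again without letting it drop. Take the spindle from the trough and show it to the inspection camera: hold it still in the air, straight in line with the lens's line of sight, long stub end first and centred, the end face 8 cm from the lens glass. Do not touch the camera or its stand, drop the spindle or shift the other things on the bench, and finish while still holding the spindle there.

Things in the scene. Friction and masses are not known exactly. Their poses are not given: they have to be found in the camera images.
- tray (a joint): tilt of the tipper's hinged steel tray, rad: 0 = level, resting on its frame; grows as the handle end is lifted (stop at 1.0; 40 degrees = 0.70). The hinge turns easily; the tray weighs 0.6 kg and falls back if let go.
- tray_handle (a point): middle of the tray's handle: a level round steel bar 12 mm in diameter, 110 mm long along its own x, parallel to the hinge, carried by two rods at its ends. With the tray level it is 95 mm above the bench and 205 mm from the hinge. The tray's end wall is 50 mm nearer to the hinge, its top 105 mm above the bench; wire guard over the tray 112 mm above the bench. Axes are the tray's: x along the hinge, y from hinge to handle, z up from the tray floor.
- tray_hinge (a point): middle of the hinge line of the tray, at its open pouring edge, 50 mm above the bench. Axes as for the handle; the tray turns about its x. The handle bar lies 205 mm along y and 45 mm along z from here. The wire guard keeps fingers off the spindle while it is in the tray; two low ridges hold it there until the tray is tipped about 26 degrees, then it rolls out into the trough, its axle staying parallel to the hinge.
- tipper: blue fixed frame that carries tray and trough, 200 x 350 mm; origin on the bench under the hinge line, x along the hinge, y towards the tray's handle, z up. The trough is on the -y side, its inside from y = -118 to -13 mm and x = -90 to 90 mm, walls 70 mm above the bench on three sides, 44 mm at the hinge side.
- trough_mid (a point): middle of the bottom line of the rubber-lined V trough, 60 mm before the hinge and 20 mm above the bench; the sides rise at 12 degrees either way along the tipper's y. A spindle at rest here has its axle along the tipper's x, axle centre 46 mm above the bench.
- spindle: the steel spindle itself, about 0.35 kg; origin and axes as spindle_mid
- spindle_mid (a point): centre of the loose steel spindle: on its axis, half-way between its two equal round collars. Axle 18 mm in diameter, 120 mm long; collars 50 mm in diameter, 8 mm thick, 54 mm clear space between them (grip the bare axle there). x runs along the axle towards the long stub end, which sticks out 40 mm beyond its collar (the short end only 10 mm). It starts in the tray with the long stub pointing roughly away from the robot.
- spindle_tip (a point): centre of the end face of the spindle's long stub, 75 mm from spindle_mid along x
- cam_head: inspection camera head, clamped at a varying height on a post; looks obliquely down at 30 degrees below level, towards the robot's side. Origin at the centre of the lens glass (40 mm across, in a white light ring 60 mm across); x points straight out of the lens along its line of sight, y is level. It is fixed for the job.
- cam_stand: foot and post of the inspection camera: black foot 150 x 130 x 14 mm, steel post 22 mm in diameter, 444 mm high. Origin on the bench under the point 80 mm in front of the lens; x points level from there to the post 250 mm away.
- wrench: loose open-ended wrench lying on the bench; bystander; origin under its centre
- screwdriver: loose screwdriver lying on the bench; bystander; origin under its centre
- screw_jar: loose glass jar, 70 mm wide, 85 mm tall; bystander; origin under its centre
- oil_can: loose grey can, 66 mm wide, 160 mm tall; bystander; origin under its centre
- tape_measure: loose yellow and black tape measure, 70 x 37 x 62 mm; bystander; origin under its centre
- offcut: loose wooden block, 100 x 45 x 22 mm; bystander; origin under its centre
- mug: loose white mug, 76 mm wide, 85 mm tall; bystander; origin under its centre
There are look-alikes about, which are no part of the job. What is shaped like the spindle but brown or green is not meant.

How it is judged:
By the outcome, as a careful person would: the job done as asked, in the order asked, and still so for the second after the job is handed in, while the arm keeps its last pose, push and grip.
It also fails if it takes over 70 s, if anything falls off the work surface, if the arm or the gripper's body presses on something with over 40 N, if the wrist force passes 120 N, or if a joint passes its speed limit or range.

ROBOT

A 6-joint arm with a two-finger parallel gripper is mounted at the origin on the work surface. World frame = base frame: x ahead of the robot, y to its left, z up, the work surface at z = 0. Lengths are in m, angles in rad, forces in N, time in s.
With the tool pointing down it reaches from about 0.25 to 0.775 m from the base axis. Payload 4 kg.
Tool frame: the origin (TCP) lies midway between the tips of the shut fingers; the grasp point (between the pads) lies 19 mm behind it; z points along the fingers, y is the line along which they close (so a half turn about z gives the same grasp; the last joint's range is limited). The gripper opens to 94 mm and grips with 3 to 60 N. Pads are 16 mm wide; open, the fingers measure 119 mm over their backs; the gripper's body (75 mm by 177 mm) begins 78 mm behind the grasp point.
Start: joints at [1.219, 0.087, 1.371, -0, 1.684, -0.103], TCP at [0.135, 0.533, 0.206] pointing down, gripper open.
Joint ranges: [-3.1, 3.1], [-0.76, 2.03], [0.27, 2.55], [-1.08, 4.22], [0.17, 2.65], [-2.57, 2.57]. Speed limits (rad/s): [2.79, 2.79, 3.14, 3.14, 3.14, 3.14].

INTERFACE

Orientations are given as a unit quaternion [w, x, y, z].
In Python, from plant import sense, eyes, job_done gives the robot as it stands.
- The arm moves only by the tool step_arm, never from a script. Its argument "deltas" is a list of rows, each a list of 3 entries, a list of its own where there are three numbers: the shift along the tool's x, y, z in m, then the turn, a rotation vector about the tool's x, y, z in degrees, then the opening, from 0 (shut) to 1 (fully open). A call has 1 to 20 rows; each row shifts and turns the commanded pose from where the row before left it, along the tool's axes as they then stand; what a row does not reach is not made up. A row lasts 1/10 s, in which the tool goes at most 50 mm and 8.59 degrees, less where a joint would pass 70% of its speed; a pose out of reach is approached as far as the arm can. A call is refused whole if a number of a shift passes 0.05 or a number of a turn 8.59, either way. A call with a gripper value outside its range is refused whole. The fingers move at their own pace and stop on an object; "squeeze" is the grip in N (left out, the last holds). Time passes only in rows, so rows that do not move let the fingers close. It gives the time, the measured TCP pose, the force, the opening and the grip force at its end, in the units of the state.
- sense(): the state, without advancing time (a new reading comes with each control period).
- eyes.get_image(name): name is "scene" or "side" or "wrist"; returns (picture, depth): 384x512x3 uint8, red, green, blue; 384x512 float32, m along the optical axis (not along the pixel's ray), 0 where there is no reading.
- eyes.camera_info(name): a dict with "camera_matrix" (3x3 intrinsics, pixels), "position" and "orientation" of the camera in the world. Camera axes: x right, y up, looking along -z (the intrinsics and any distortion apply to the point x, -y, -z); pixel columns grow to the right and rows downward; lengths in m; the calibration is good to about 2 mm. A picture is of the moment at which its call begins: read the wrist's pose just before it. camera_info takes no time and is no camera call; for the wrist camera it gives the pose at the moment of the call.
- job_done(): hands the job in; it is judged then, once.
The state is a dict: "clock": time; "joint_positions": joint angles; "qvel": joint speeds; "joint_torque": joint torques, N m; "tool_pos": TCP position; "orientation": TCP orientation; "contact_force": force on the tool from outside, world axes, zero at the start; "wrist_torque": the same for the moment, N m; "finger_gap": finger opening in m; "grip_force": force on a finger pad.
Only numpy, scipy, OpenCV 4.12 (cv2) and the standard library are available. Lean on these libraries where they do the work, as an engineer would, in place of code of your own. Each camera call takes 0.05 s, during which the arm holds its last target. There are 200 camera calls.

## Working session

There is one attempt and no reset: what is moved stays moved. The work goes in short steps, Python scripts to look and compute and a tool call to move; the robot and the scene stay as the last step left them, time stands still between calls to the robot, and variables do not carry over. Pictures are saved under pics/ and viewed, at most 10 in all, crops included, and the job is handed in when it is done.

Besides the shell and the picture viewer there is one more tool, called after "Request:" as a command line: name --argument value ..., lists and objects as JSON in quotes. step_arm: Moves the arm, as the interface text tells. Its arguments: {"type":"object","properties":{"deltas":{"type":"array","items":{"type":"array"}},"squeeze":{"type":"number"}},"required":["deltas"]}

```bash
mkdir -p pics; cat > h.py <<'E'
import numpy as np, cv2, json
from scipy.spatial.transform import Rotation as R
from plant import sense, eyes, job_done
def q2R(q): return R.from_quat([q[1],q[2],q[3],q[0]])
def grab(n):
    i=eyes.camera_info(n); im,d=eyes.get_image(n); return im,d,i
def pts(d,i):
    K=np.array(i["camera_matrix"]); v,u=np.mgrid[0:d.shape[0],0:d.shape[1]]
    p=np.stack([(u-K[0,2])/K[0,0]*d,-(v-K[1,2])/K[1,1]*d,-d],-1)
    return p@q2R(i["orientation"]).as_matrix().T+np.array(i["position"])
E
python3 - <<'E'
from h import *
s=sense();print({k:np.round(v,3).tolist() for k,v in s.items()})
ims=[]
for n in ["scene","side","wrist"]:
    im,d,i=grab(n);np.savez(f"{n}0.npz",im=im,d=d,P=pts(d,i));print(n,{k:np.round(v,3).tolist() if not isinstance(v,str) else v for k,v in i.items()})
    cv2.imwrite(f"pics/{n}0.png",cv2.resize(im[:,:,::-1],(800,600)))
E
```

```text
{'clock': 0.0, 'joint_positions': [1.219, 0.088, 1.372, 0.0, 1.684, -0.103], 'qvel': [0.001, -0.001, 0.001, 0.001, 0.002, 0.002], 'joint_torque': [-0.001, -34.02, -30.242, 0.072, 0.033, -0.0], 'tool_pos': [0.135, 0.533, 0.204], 'orientation': [-0.0, 0.124, 0.992, -0.001], 'contact_force': [0.16, -0.278, 0.365], 'wrist_torque': [0.007, 0.027, 0.021], 'grip_force': 0.0, 'finger_gap': 0.094}
scene {'camera_matrix': [[361.726, 0.0, 251.998], [0.0, 361.726, 191.745], [0.0, 0.0, 1.0]], 'position': [0.998, 0.239, 0.978], 'orientation': [0.542, 0.157, 0.233, 0.792]}
side {'camera_matrix': [[458.476, 0.0, 259.126], [0.0, 458.476, 201.506], [0.0, 0.0, 1.0]], 'position': [0.107, -0.954, 1.241], 'orientation': [0.907, 0.371, -0.081, -0.181]}
wrist {'camera_matrix': [[341.347, 0.0, 255.966], [0.0, 341.347, 192.688], [0.0, 0.0, 1.0]], 'position': [0.055, 0.554, 0.382], 'orientation': [0.781, -0.115, -0.088, 0.608]}
```

View pics/scene0.png

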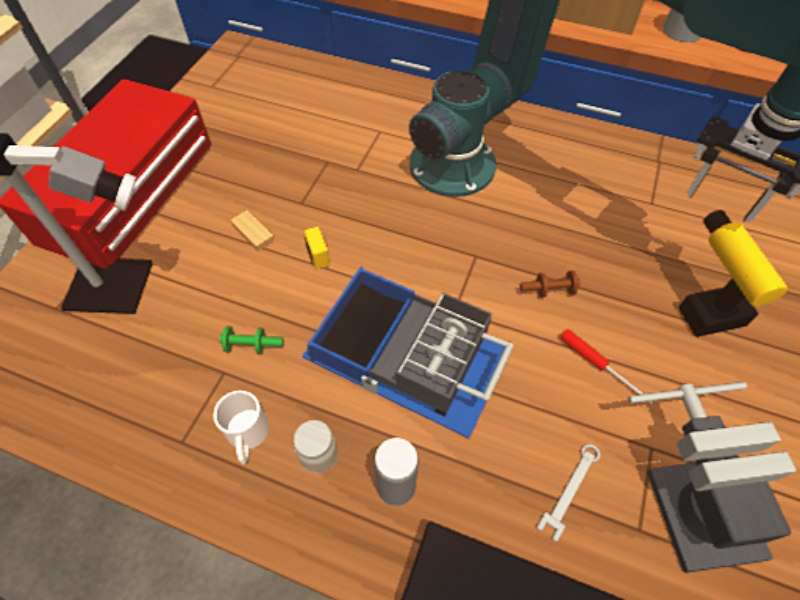

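View pics/side0.png

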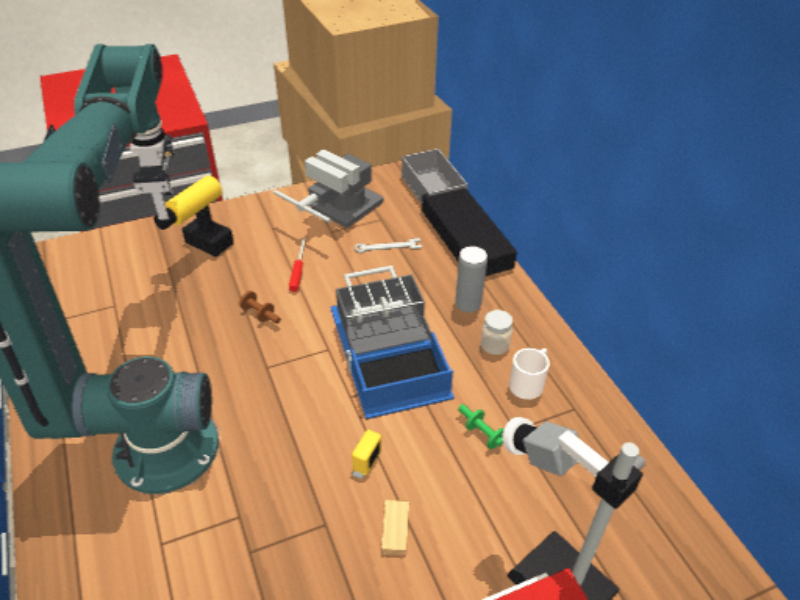

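The scene view (800-px frame) shows three spindle shapes: steel in the tray (447,345), brown (550,285) and green (250,340). The steel one under the wire guard is the target. The tray handle is at (500,370) and the light ring at (125,190); in the side view the ring is at (517,436).

```bash
python3 - <<'E'
from h import *
out=[]
S=np.load("scene0.npz");D=np.load("side0.npz")
def crop(z,u0,v0,w,h): return cv2.resize(z["im"][v0:v0+h,u0:u0+w,::-1],(400,300),interpolation=cv2.INTER_CUBIC)
a=np.hstack([crop(S,250,180,100,75),crop(S,0,75,120,90)])
b=np.hstack([crop(D,205,165,100,75),crop(D,310,255,120,90)])
cv2.imwrite("pics/crops.png",np.vstack([a,b]))
for n,z in(("scene",S),("side",D)):
    hsv=cv2.cvtColor(z["im"],cv2.COLOR_RGB2HSV);P=z["P"]
    m=(hsv[...,0]>105)&(hsv[...,0]<125)&(hsv[...,1]>120)&(hsv[...,2]>60)&(z["d"]>0)&(P[...,2]<0.1)&(P[...,2]>-.01)&(abs(P[...,0]-.5)<.3)&(abs(P[...,1]-.05)<.4)
    q=P[m];r=cv2.minAreaRect(q[:,:2].astype(np.float32));print(n,m.sum(),r,np.percentile(q[:,2],[1,10,50,90,99]))
E
```

```text
scene 2118 ((0.5248443484306335, 0.07615262269973755), (0.3459027409553528, 0.1989959180355072), 83.82868194580078) [0.00347321 0.00566114 0.00905935 0.06723024 0.07231215]
side 1711 ((0.5171064734458923, 0.07425125688314438), (0.3506512939929962, 0.196363627910614), 83.70064544677734) [0.00058794 0.0052491  0.03023623 0.06582096 0.07244005]
```

View pics/crops.png

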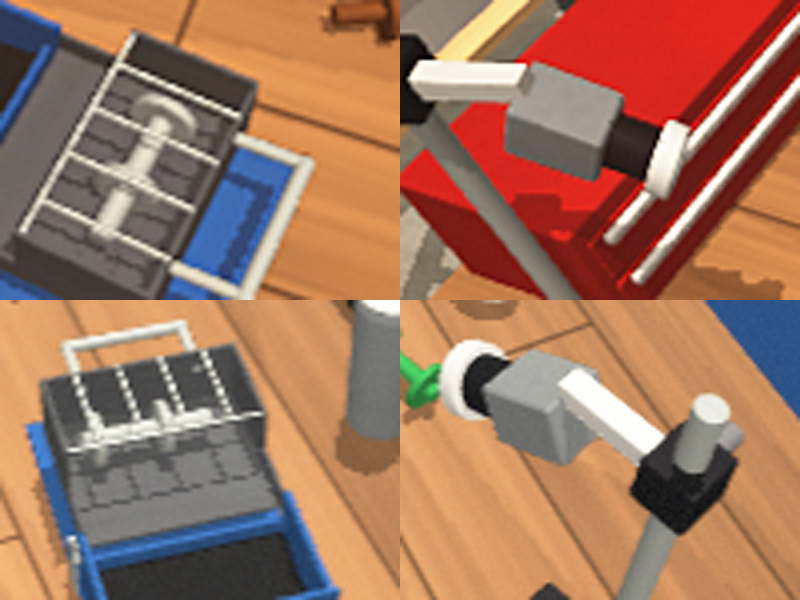

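The crops confirm it: the steel spindle sits under the wires, with its long stub towards scene px (275,238), away from the robot. Next I triangulate the handle, ring and post.

```bash
cat >> h.py <<'E'
def ray(i,u,v):
    K=np.array(i["camera_matrix"]);d=np.array([(u-K[0,2])/K[0,0],-(v-K[1,2])/K[1,1],-1.])
    d=q2R(i["orientation"]).apply(d);return np.array(i["position"]),d/np.linalg.norm(d)
def onz(i,u,v,z):
    o,d=ray(i,u,v);return o+d*(z-o[2])/d[2]
def tri(a,b):
    (o1,d1),(o2,d2)=a,b
    t=np.linalg.lstsq(np.stack([d1,-d2],1),o2-o1,rcond=None)[0]
    p,q=o1+d1*t[0],o2+d2*t[1];return (p+q)/2,np.linalg.norm(p-q)
E
python3 - <<'E'
from h import *
S=np.load("scene0.npz");D=np.load("side0.npz")
cs,cd=eyes.camera_info("scene"),eyes.camera_info("side")
for n,a,b in(("robot end",(328.2,220),(221.2,176.2)),("far end",(310.8,254.2),(251,170.8))):
    print(n,onz(cs,*a,.095),onz(cd,*b,.095),tri(ray(cs,*a),ray(cd,*b)))
def ringmask(z,box):
    u0,v0,u1,v1=box;hsv=cv2.cvtColor(z["im"],cv2.COLOR_RGB2HSV)
    m=np.zeros(hsv.shape[:2],bool);m[v0:v1,u0:u1]=((hsv[...,1]<40)&(hsv[...,2]>165))[v0:v1,u0:u1]
    return m
for n,z,c,box in(("scene",S,cs,(72,108,90,136)),("side",D,cd,(320,264,345,292))):
    m=ringmask(z,box);v,u=np.nonzero(m);P=z["P"][m];ok=z["d"][m]>0
    print(n,m.sum(),u.mean(),v.mean(),u.min(),u.max(),v.min(),v.max(),np.median(P[ok],0),cv2.fitEllipse(np.stack([u,v],1).astype(np.float32)))
a=ringmask(S,(72,108,90,136));b=ringmask(D,(320,264,345,292))
f=lambda m:[x.mean() for x in np.nonzero(m)[::-1]]
print("ring",tri(ray(cs,*f(a)),ray(cd,*f(b))))
# head & post clouds
for n,z in(("scene",S),("side",D)):
    P=z["P"];hsv=cv2.cvtColor(z["im"],cv2.COLOR_RGB2HSV)
    m=(z["d"]>0)&(abs(P[...,0]-.65)<.35)&(P[...,1]<-.2)&(P[...,1]>-.8)&(hsv[...,1]<60)
    for lo,hi in((.03,.15),(.15,.25),(.25,.3),(.3,.35),(.35,.4),(.4,.46)):
        q=P[m&(P[...,2]>lo)&(P[...,2]<hi)]
        if len(q):print(n,lo,hi,len(q),q.mean(0).round(3),q.min(0).round(3),q.max(0).round(3))
    fm=(z["d"]>0)&(P[...,2]>.008)&(P[...,2]<.02)&(hsv[...,2]<70)&(P[...,1]<-.2)&(abs(P[...,0]-.65)<.35)
    q=P[fm]
    if len(q)>20:print("foot",cv2.minAreaRect(q[:,:2].astype(np.float32)),len(q))
E
```

```text
robot end [0.48247373 0.26104656 0.095     ] [0.48260519 0.25667625 0.095     ] (array([0.48253305, 0.2602626 , 0.09294664]), np.float64(0.002724332326307293))
far end [0.59698691 0.24480107 0.095     ] [0.59640966 0.24313534 0.095     ] (array([0.5967265 , 0.24462426, 0.09385046]), np.float64(0.0006017330913411574))
scene 162 80.17901234567901 121.39506172839506 72 89 111 135 [ 0.558104   -0.39983351  0.30784796] ((80.97119140625, 123.02328491210938), (14.7902193069458, 20.53456687927246), 23.645627975463867)
side 234 330.95726495726495 277.36752136752136 322 344 267 290 [ 0.53642853 -0.41505817  0.3098717 ] ((332.94708251953125, 278.62640380859375), (19.17740821838379, 21.120136260986328), 15.073671340942383)
ring (array([ 0.54803419, -0.41120288,  0.29201195]), np.float64(0.0042598904553556634))
scene 0.03 0.15 601 [ 0.49  -0.571  0.084] [ 0.3   -0.583  0.03 ] [ 0.618 -0.563  0.15 ]
scene 0.15 0.25 220 [ 0.61  -0.57   0.202] [ 0.599 -0.579  0.15 ] [ 0.618 -0.563  0.25 ]
scene 0.25 0.3 203 [ 0.596 -0.511  0.281] [ 0.527 -0.576  0.251] [ 0.618 -0.393  0.3  ]
scene 0.3 0.35 831 [ 0.5
[... 204 characters left out ...]
13139379024505615, 0.1507624238729477), 18.53829002380371) 1289
side 0.03 0.15 255 [ 0.54  -0.554  0.107] [ 0.364 -0.587  0.032] [ 0.64 -0.2   0.15]
side 0.15 0.25 182 [ 0.596 -0.581  0.201] [ 0.591 -0.588  0.15 ] [ 0.605 -0.569  0.25 ]
side 0.25 0.3 205 [ 0.565 -0.511  0.282] [ 0.518 -0.587  0.25 ] [ 0.607 -0.405  0.3  ]
side 0.3 0.35 862 [ 0.553 -0.467  0.326] [ 0.521 -0.6    0.3  ] [ 0.605 -0.393  0.35 ]
side 0.35 0.4 1100 [ 0.586 -0.545  0.372] [ 0.542 -0.604  0.35 ] [ 0.654 -0.458  0.4  ]
side 0.4 0.46 209 [ 0.599 -0.579  0.429] [ 0.591 -0.588  0.4  ] [ 0.613 -0.565  0.447]
foot ((0.5936833620071411, -0.558093249797821), (0.1307484656572342, 0.14895543456077576), 18.52264404296875) 1001
```

```bash
python3 - <<'E'
from h import *
S=np.load("scene0.npz");D=np.load("side0.npz")
ty=np.array([.108,.994]);tx=np.array([.994,-.108]);h=np.array([.5174,.0477])
for n,z in(("scene",S),("side",D)):
    P=z["P"];im=z["im"].astype(int);hsv=cv2.cvtColor(z["im"],cv2.COLOR_RGB2HSV)
    m=(hsv[...,0]>105)&(hsv[...,0]<125)&(hsv[...,1]>120)&(hsv[...,2]>50)&(z["d"]>0)&(abs(P[...,0]-.5)<.3)&(abs(P[...,1]-.05)<.3)
    q=P[m];a=np.stack([(q[:,:2]-h)@tx,(q[:,:2]-h)@ty,q[:,2]],1)
    for lo,hi in((0,.012),(.064,.078)):
        b=a[(a[:,2]>lo)&(a[:,2]<hi)];print(n,lo,np.percentile(b,[1,50,99],axis=0).round(3).tolist())
    m=(hsv[...,2]<60)&(z["d"]>0)&(abs(P[...,0]-.5)<.15)&(abs(P[...,1]+.02)<.1)&(P[...,2]>.01)&(P[...,2]<.05)
    q=P[m];print("rubber",np.percentile(np.stack([(q[:,:2]-h)@tx,(q[:,:2]-h)@ty,q[:,2]],1),[2,50,98],axis=0).round(3).tolist())
    m=(hsv[...,0]>20)&(hsv[...,0]<35)&(hsv[...,1]>180)&(P[...,1]>.25)&(P[...,2]>.05)&(z["d"]>0)
    q=P[m];print("drill",q.min(0).round(3),q.max(0).round(3))
E
```

```text
scene 0 [[-0.091, -0.128, 0.003], [0.062, 0.162, 0.008], [0.102, 0.201, 0.011]]
scene 0.064 [[-0.092, -0.124, 0.064], [0.043, -0.091, 0.069], [0.099, -0.005, 0.073]]
rubber [[-0.082, -0.116, 0.018], [-0.002, -0.071, 0.025], [0.07, -0.022, 0.033]]
drill [0.141 0.543 0.129] [0.283 0.669 0.189]
side 0 [[-0.1, -0.148, 0.0], [-0.029, -0.126, 0.007], [0.091, 0.192, 0.012]]
side 0.064 [[-0.099, -0.13, 0.064], [-0.023, -0.122, 0.068], [0.092, -0.008, 0.075]]
rubber [[-0.078, -0.078, 0.016], [0.001, -0.045, 0.023], [0.081, -0.016, 0.032]]
drill [0.136 0.538 0.132] [0.274 0.64  0.187]
```

Request:
step_arm --deltas '[[[0, 0, -0.04], [0, 0, 0], 0.43], [[0, 0, -0.05], [0, 0, 0], 0.43], [[0, 0, -0.05], [0, 0, 0], 0.43]]'

```text
clock: 0.45
tool_pos: [0.1352, 0.5324, 0.3459]
orientation: [-0.0, 0.124, 0.992, -0.001]
contact_force: [-0.1, 0.6, 1.5]
finger_gap: 0.0737
grip_force: 0.0
```

Request:
step_arm --deltas '[[[-0.0329, -0.01235, 0], [0, 0, 0], 0.43], [[-0.0329, -0.01235, 0], [0, 0, 0], 0.43], [[-0.0329, -0.01235, 0], [0, 0, 0], 0.43], [[-0.0329, -0.01235, 0], [0, 0, 0], 0.43], [[-0.0329, -0.01235, 0], [0, 0, 0], 0.43], [[-0.0329, -0.01235, 0], [0, 0, 0], 0.43], [[-0.0329, -0.01235, 0], [0, 0, 0], 0.43], [[-0.0329, -0.01235, 0], [0, 0, 0], 0.43], [[-0.0329, -0.01235, 0], [0, 0, 0], 0.43], [[-0.0329, -0.01235, 0], [0, 0, 0], 0.43], [[-0.0329, -0.01235, 0], [0, 0, 0], 0.43], [[-0.0329, -0.01235, 0], [0, 0, 0], 0.43], [[-0.0329, -0.01235, 0.02], [0, 0, 0], 0.43], [[-0.0329, -0.01235, 0.02], [0, 0, 0], 0.43], [[0, 0, 0.03], [0, 0, -4.05], 0.43], [[0, 0, 0.03], [0, 0, -4.05], 0.43], [[0, 0, 0], [0, 0, 0], 0.43], [[0, 0, 0], [0, 0, 0], 0.43]]'

```text
clock: 2.25
tool_pos: [0.539, 0.252, 0.2452]
orientation: [-0.001, 0.054, 0.999, -0.0]
contact_force: [0.7, 0.6, 0.5]
finger_gap: 0.04
grip_force: 0.0
```

```bash
python3 - <<'E'
from h import *
s=sense();print({k:np.round(s[k],3).tolist() for k in("joint_positions","tool_pos","orientation","finger_gap")})
im,d,i=grab("wrist");P=pts(d,i);np.savez("wrist1.npz",im=im,d=d,P=P)
cv2.imwrite("pics/w1.png",im[:,:,::-1])
Rt=q2R(s["orientation"]).as_matrix();print(Rt.round(3).tolist())
K=np.array(i["camera_matrix"])
for p in((.5395,.2515,.095),(.4853,.2575,.095),(.5942,.2456,.095)):
    c=q2R(i["orientation"]).inv().apply(np.array(p)-i["position"]);print(K[0,0]*c[0]/-c[2]+K[0,2],K[1,1]*-c[1]/-c[2]+K[1,2])
E
```

```text
{'joint_positions': [0.342, 0.186, 1.182, 0.0, 1.775, -1.12], 'tool_pos': [0.539, 0.252, 0.245], 'orientation': [-0.001, 0.054, 0.999, -0.0], 'finger_gap': 0.04}
[[-0.994, 0.109, -0.001], [0.109, 0.994, -0.0], [0.001, -0.001, -1.0]]
255.43614379740026 178.68918560039623
255.51375870491566 122.75812571349827
255.51360064508378 230.12103229782528
```

View pics/w1.png

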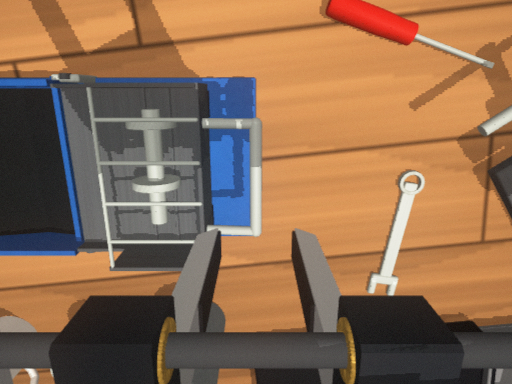

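The wrist view shows the bar at column 255, rows 123–231, matching my prediction. Descend and grip.

Request:
step_arm --deltas '[[[0, 0, 0.03], [0, 0, 0], 0.43], [[0, 0, 0.03], [0, 0, 0], 0.43], [[0, 0, 0.03], [0, 0, 0], 0.43], [[0, 0, 0.03], [0, 0, 0], 0.43], [[0, 0, 0.03], [0, 0, 0], 0.43], [[0, 0, 0.018], [0, 0, 0], 0.43], [[0, 0, 0], [0, 0, 0], 0.43], [[0, 0, 0], [0, 0, 0], 0.0], [[0, 0, 0], [0, 0, 0], 0.0], [[0, 0, 0], [0, 0, 0], 0.0], [[0, 0, 0], [0, 0, 0], 0.0], [[0, 0, 0], [0, 0, 0], 0.0], [[0, 0, 0], [0, 0, 0], 0.0]]' --squeeze 15

```text
clock: 3.6
tool_pos: [0.5402, 0.2513, 0.0792]
orientation: [0.001, 0.054, 0.999, -0.0]
contact_force: [-0.4, -4.1, 5.5]
finger_gap: 0.0115
grip_force: 15.0
```

Request:
step_arm --deltas '[[[0, -0.00114, -0.00716], [-2, 0, 0], 0.0], [[0, -0.00114, -0.00716], [-2, 0, 0], 0.0], [[0, -0.00114, -0.00716], [-2, 0, 0], 0.0], [[0, -0.00114, -0.00716], [-2, 0, 0], 0.0], [[0, -0.00114, -0.00716], [-2, 0, 0], 0.0], [[0, 0, 0], [0, 0, 0], 0.0]]'

```text
clock: 4.2
tool_pos: [0.5393, 0.2437, 0.1131]
orientation: [0.006, 0.054, 0.995, 0.088]
contact_force: [3.7, 2.5, -2.8]
finger_gap: 0.0115
grip_force: 15.0
```

```bash
cat > tilt.py <<'E'
from h import *
s=sense();Rt=q2R(s["orientation"]).as_matrix();p=np.array(s["tool_pos"]);g=p-.019*Rt[:,2]
h=np.array([.5174,.0477,.05]);ty=np.array([.108,.994,0])
y=(g-h)@ty;z=(g-h)[2]
print("r",np.hypot(y,z),"tilt",np.degrees(np.arctan2(z,y)-np.arctan2(.045,.205)),"tool tilt",np.degrees(np.arctan2(-Rt[:,2]@-ty,-Rt[2,2])),{k:np.round(s[k],2).tolist() for k in("clock","joint_positions","contact_force","wrist_torque","finger_gap")})
E
python3 tilt.py
```

```text
r 0.210391302971055 tilt 10.509157756731035 tool tilt 10.107026840094449 {'clock': 4.2, 'joint_positions': [0.23, 0.15, 1.49, 0.17, 1.44, -1.25], 'contact_force': [3.66, 2.5, -2.83], 'wrist_torque': [-0.0, -0.56, -0.1], 'finger_gap': 0.01}
```

Request:
step_arm --deltas '[[[0, -0.00114, -0.00716], [-2, 0, 0], 0.0], [[0, -0.00114, -0.00716], [-2, 0, 0], 0.0], [[0, -0.00114, -0.00716], [-2, 0, 0], 0.0], [[0, -0.00114, -0.00716], [-2, 0, 0], 0.0], [[0, -0.00114, -0.00716], [-2, 0, 0], 0.0], [[0, -0.00114, -0.00716], [-2, 0, 0], 0.0], [[0, -0.00114, -0.00716], [-2, 0, 0], 0.0], [[0, -0.00114, -0.00716], [-2, 0, 0], 0.0], [[0, -0.00114, -0.00716], [-2, 0, 0], 0.0], [[0, -0.00114, -0.00716], [-2, 0, 0], 0.0], [[0, -0.00114, -0.00716], [-2, 0, 0], 0.0], [[0, -0.00114, -0.00716], [-2, 0, 0], 0.0], [[0, -0.00114, -0.00716], [-2, 0, 0], 0.0], [[0, -0.00114, -0.00716], [-2, 0, 0], 0.0], [[0, -0.00114, -0.00716], [-2, 0, 0], 0.0], [[0, 0, 0], [0, 0, 0], 0.0], [[0, 0, 0], [0, 0, 0], 0.0], [[0, 0, 0], [0, 0, 0], 0.0], [[0, 0, 0], [0, 0, 0], 0.0], [[0, 0, 0], [0, 0, 0], 0.0]]'

```text
clock: 6.2
tool_pos: [0.5329, 0.1862, 0.2032]
orientation: [0.019, 0.05, 0.938, 0.341]
contact_force: [4.4, 2.0, 0.9]
finger_gap: 0.0116
grip_force: 15.0
```

```bash
python3 tilt.py; python3 - <<'E'
from h import *
im,d,i=grab("side");np.savez("side2.npz",im=im,d=d,P=pts(d,i));cv2.imwrite("pics/side2.png",cv2.resize(im[130:290,180:340,::-1],(560,560)))
E
```

```text
r 0.21050091470265367 tilt 40.46958681850685 tool tilt 39.98481297046996 {'clock': 6.2, 'joint_positions': [-0.19, 0.03, 1.6, 0.7, 1.57, -1.67], 'contact_force': [4.38, 2.0, 0.91], 'wrist_torque': [0.08, -0.68, -0.57], 'finger_gap': 0.01}
```

View pics/side2.png

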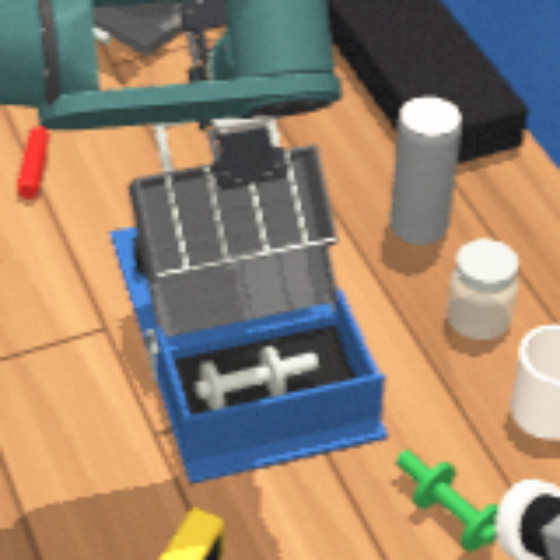

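The tray is at 40° and the steel spindle lies in the trough at crop (245,378), long stub to the right (away from the robot). Lowering back along the same arc.

Request:
step_arm --deltas '[[[0, 0.00089, 0.00716], [2, 0, 0], 0.0], [[0, 0.00089, 0.00716], [2, 0, 0], 0.0], [[0, 0.00089, 0.00716], [2, 0, 0], 0.0], [[0, 0.00089, 0.00716], [2, 0, 0], 0.0], [[0, 0.00089, 0.00716], [2, 0, 0], 0.0], [[0, 0.00089, 0.00716], [2, 0, 0], 0.0], [[0, 0.00089, 0.00716], [2, 0, 0], 0.0], [[0, 0.00089, 0.00716], [2, 0, 0], 0.0], [[0, 0.00089, 0.00716], [2, 0, 0], 0.0], [[0, 0.00089, 0.00716], [2, 0, 0], 0.0], [[0, 0.00089, 0.00716], [2, 0, 0], 0.0], [[0, 0.00089, 0.00716], [2, 0, 0], 0.0], [[0, 0.00089, 0.00716], [2, 0, 0], 0.0], [[0, 0.00089, 0.00716], [2, 0, 0], 0.0], [[0, 0.00089, 0.00716], [2, 0, 0], 0.0], [[0, 0.00089, 0.00716], [2, 0, 0], 0.0], [[0, 0.00089, 0.00716], [2, 0, 0], 0.0], [[0, 0, 0], [0, 0, 0], 0.0]]'

```text
clock: 8.05
tool_pos: [0.5397, 0.248, 0.0978]
orientation: [0.004, 0.053, 0.997, 0.051]
contact_force: [5.1, 0.3, -3.2]
finger_gap: 0.0114
grip_force: 15.0
```

```bash
python3 tilt.py
```

```text
r 0.21041001158173805 tilt 6.101955915924624 tool tilt 5.804636919516269 {'clock': 8.05, 'joint_positions': [0.28, 0.19, 1.47, 0.09, 1.44, -1.2], 'contact_force': [5.15, 0.28, -3.23], 'wrist_torque': [-0.04, -1.06, -0.13], 'finger_gap': 0.01}
```

Request:
step_arm --deltas '[[[0, 0.00045, 0.00358], [1, 0, 0], 0.0], [[0, 0.00045, 0.00358], [1, 0, 0], 0.0], [[0, 0.00045, 0.00358], [1, 0, 0], 0.0], [[0, 0.00045, 0.00358], [1, 0, 0], 0.0], [[0, 0.00045, 0.00358], [1, 0, 0], 0.0], [[0, 0.00045, 0.00358], [1, 0, 0], 0.0], [[0, 0, 0], [0, 0, 0], 0.0], [[0, 0, 0], [0, 0, 0], 0.0]]'

```text
clock: 8.85
tool_pos: [0.54, 0.2512, 0.0793]
orientation: [0.001, 0.054, 0.999, -0.001]
contact_force: [3.7, -1.8, 4.0]
finger_gap: 0.0113
grip_force: 15.0
```

```bash
python3 tilt.py
```

```text
r 0.21040169914757048 tilt 0.890773757286883 tool tilt -0.08567677579446996 {'clock': 8.85, 'joint_positions': [0.34, 0.24, 1.45, -0.0, 1.45, -1.12], 'contact_force': [3.66, -1.82, 4.05], 'wrist_torque': [-0.38, -0.52, 0.01], 'finger_gap': 0.01}
```

Request:
step_arm --deltas '[[[0, 0, 0], [0, 0, 0], 0.43], [[0, 0, 0], [0, 0, 0], 0.43], [[0, 0, 0], [0, 0, 0], 0.43], [[0, 0, 0], [0, 0, 0], 0.43], [[0, 0, -0.03], [0, 0, 0], 0.43], [[0, 0, -0.04], [0, 0, 0], 0.43], [[0, 0, -0.05], [0, 0, 0], 0.43], [[0, 0, -0.05], [0, 0, 0], 0.43], [[0, -0.0265, 0], [0, 0, 0], 0.5], [[0, -0.0265, 0], [0, 0, 0], 0.5], [[0, -0.0265, 0], [0, 0, 0], 0.5], [[0, -0.0265, 0], [0, 0, 0], 0.5], [[0, -0.0265, 0], [0, 0, 0], 0.5], [[0, -0.0265, 0], [0, 0, 0], 0.5], [[0, -0.0265, 0], [0, 0, 0], 0.5], [[0, -0.0265, 0], [0, 0, 0], 0.5], [[0, -0.0265, 0], [0, 0, 0], 0.5], [[0, -0.0265, 0], [0, 0, 0], 0.5], [[0, 0, 0], [0, 0, 0], 0.5], [[0, 0, 0], [0, 0, 0], 0.5]]'

```text
clock: 10.85
tool_pos: [0.5106, -0.0117, 0.2479]
orientation: [-0.0, 0.054, 0.999, 0.001]
contact_force: [0.1, -0.3, 0.3]
finger_gap: 0.0471
grip_force: 0.0
```

```bash
python3 - <<'E'
from h import *
s=sense();print({k:np.round(s[k],3).tolist() for k in("joint_positions","tool_pos","orientation","finger_gap","contact_force")})
im,d,i=grab("wrist");P=pts(d,i);np.savez("wrist3.npz",im=im,d=d,P=P)
cv2.imwrite("pics/w3.png",im[:,:,::-1])
hsv=cv2.cvtColor(im,cv2.COLOR_RGB2HSV)
h=np.array([.5174,.0477]);ty=np.array([.108,.994]);tx=np.array([.994,-.108])
Y=(P[...,:2]-h)@ty;X=(P[...,:2]-h)@tx
m=(d>0)&(hsv[...,1]<45)&(hsv[...,2]>90)&(Y>-.115)&(Y<-.015)&(abs(X)<.09)&(P[...,2]<.08)&(P[...,2]>.03)
v,u=np.nonzero(m);print(m.sum(),"X",X[m].min(),X[m].max(),"Y",Y[m].mean(),"z",np.percentile(P[m][:,2],[5,50,95]))
r=cv2.minAreaRect(np.stack([u,v],1).astype(np.float32));print(r)
c=m&(P[...,2]>.058); print("collar X hist",np.histogram(X[c],bins=np.arange(-.09,.09,.006)))
a=m&(P[...,2]>.050)&(P[...,2]<.058)
xs=np.arange(-.085,.09,.01)
for x in xs:
    k=a&(abs(X-x)<.005)
    if k.sum()>3: print(round(x,3),Y[k].mean().round(4),P[k][:,2].max().round(4),k.sum())
E
```

```text
{'joint_positions': [-0.135, -0.004, 1.383, 0.001, 1.764, -1.597], 'tool_pos': [0.511, -0.012, 0.248], 'orientation': [-0.0, 0.054, 0.999, 0.001], 'finger_gap': 0.047, 'contact_force': [0.084, -0.288, 0.277]}
2291 X -0.07161316554685283 0.08367330438773132 Y -0.06143674576103371 z [0.04509098 0.05268145 0.06874806]
((249.17300415039062, 168.2378387451172), (54.79484939575195, 133.60794067382812), 8.972625732421875)
collar X hist (array([  0,   0,   0,   0,  69, 229,  30,   0,   0,   0,   0,   0,   0,
         0,   4, 227,  83,   0,   0,   0,   0,   0,   0,   0,   0,   0,
         0,   0,   0]), array([-9.00000000e-02, -8.40000000e-02, -7.80000000e-02, -7.20000000e-02,
       -6.60000000e-02, -6.00000000e-02, -5.40000000e-02, -4.80000000e-02,
       -4.20000000e-02, -3.60000000e-02, -3.00000000e-02, -2.40000000e-02,
       -1.80000000e-02, -1.20000000e-02, -6.00000000e-03,  8.32667268e-17,
        6.00000000e-03,  1.20000000e-02,  1.80000000e-02,  2.40000000e-02,
        3.00000000e-02,  3.60000000e-02,  4.20000000e-02,  4.80000000e-02,
        5.40000000e-02,  6.00000000e-02,  6.60000000e-02,  7.20000000e-02,
        7.80000000e-02,  8.40000000e-02]))
-0.075 -0.0636 0.0551 13
-0.065 -0.0634 0.0573 142
-0.055 -0.0651 0.058 46
-0.045 -0.0634 0.0551 122
-0.035 -0.0628 0.0549 112
-0.025 -0.0625 0.0547 110
-0.015 -0.0617 0.0544 105
-0.005 -0.0585 0.0578 121
0.005 -0.0636 0.0578 93
0.015 -0.0598 0.0538 70
0.025 -0.0593 0.0545 92
0.035 -0.0586 0.0537 87
0.045 -0.0583 0.0537 68
```

View pics/w3.png

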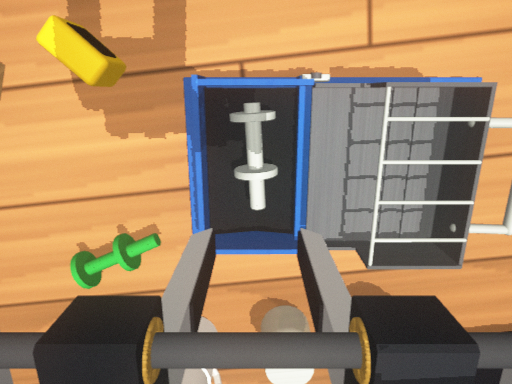

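The wrist view shows the spindle alone in the trough: collars at (253,115) and (256,172), stub end at (258,208) on the side away from the robot. Moving over it.

Request:
step_arm --deltas '[[[0.0131, -0.0012, 0.03], [0, 0, -1.6], 0.4], [[0.0131, -0.0013, 0.03], [0, 0, -1.6], 0.4], [[0, 0, 0.03], [0, 0, 0], 0.4], [[0, 0, 0.03], [0, 0, 0], 0.4], [[0, 0, 0.03], [0, 0, 0], 0.4], [[0, 0, 0.02], [0, 0, 0], 0.4], [[0, 0, 0.02], [0, 0, 0], 0.4], [[0, 0, 0.015], [0, 0, 0], 0.4], [[0, 0, 0.011], [0, 0, 0], 0.4], [[0, 0, 0], [0, 0, 0], 0.4], [[0, 0, 0], [0, 0, 0], 0.4]]'

```text
clock: 12.0
tool_pos: [0.4849, -0.0113, 0.0325]
orientation: [0.0, 0.025, 1.0, 0.0]
contact_force: [-0.3, -0.5, 0.7]
finger_gap: 0.0378
grip_force: 0.0
```

Request:
step_arm --deltas '[[[0, 0, 0], [0, 0, 0], 0.0], [[0, 0, 0], [0, 0, 0], 0.0], [[0, 0, 0], [0, 0, 0], 0.0], [[0, 0, 0], [0, 0, 0], 0.0], [[0, 0, 0], [0, 0, 0], 0.0], [[0, 0, 0], [0, 0, 0], 0.0]]' --squeeze 40

```text
clock: 12.6
tool_pos: [0.4851, -0.0117, 0.0329]
orientation: [0.001, 0.026, 1.0, 0.0]
contact_force: [0.3, 1.2, 3.6]
finger_gap: 0.0171
grip_force: 40.0
```

Request:
step_arm --deltas '[[[0, 0, -0.01], [0, 0, 0], 0.0], [[0, 0, -0.02], [0, 0, 0], 0.0], [[0, 0, -0.03], [0, 0, 0], 0.0], [[0, 0, -0.03], [0, 0, 0], 0.0], [[0, 0, -0.03], [0, 0, 0], 0.0], [[0, 0, -0.03], [0, 0, 0], 0.0], [[0, 0, -0.03], [0, 0, 0], 0.0], [[0, 0, -0.03], [0, 0, 0], 0.0], [[0, 0, -0.03], [0, 0, 0], 0.0], [[0, 0, -0.03], [0, 0, 0], 0.0], [[0, 0, -0.03], [0, 0, 0], 0.0], [[0, 0, -0.027], [0, 0, 0], 0.0], [[-0.001, -0.03, 0], [0, 0, 0], 0.0], [[-0.001, -0.03, 0], [0, 0, 0], 0.0], [[-0.001, -0.03, 0], [0, 0, 0], 0.0], [[-0.001, -0.03, 0], [0, 0, 0], 0.0], [[-0.001, -0.03, 0], [0, 0, 0], 0.0], [[-0.001, -0.03, 0], [0, 0, 0], 0.0], [[0, -0.018, 0], [0, 0, 0], 0.0], [[0, 0, 0], [0, 0, 0], 0.0]]'

```text
clock: 14.6
tool_pos: [0.4795, -0.2121, 0.3572]
orientation: [-0.002, 0.028, 1.0, 0.0]
contact_force: [-0.7, 0.8, -3.4]
finger_gap: 0.0168
grip_force: 40.0
```

Request:
step_arm --deltas '[[[0, 0, 0], [0, 0, 5.7], 0.0], [[0, 0, 0], [0, 0, 5.7], 0.0], [[0, 0, 0], [0, 0, 5.7], 0.0], [[0, 0, 0], [0, 0, 5.7], 0.0], [[0, 0, 0], [0, 0, 5.7], 0.0], [[0, 0, 0], [0, 0, 5.7], 0.0], [[0, 0, 0], [0, 0, 5.7], 0.0], [[0, 0, 0], [0, 0, 5.7], 0.0], [[0, 0, 0], [0, 0, 5.7], 0.0], [[0, 0, 0], [0, 0, 5.7], 0.0], [[0, 0, 0], [0, 0, 5.7], 0.0], [[0, 0, 0], [0, 0, 5.7], 0.0], [[0, 0, 0], [0, -6, 0], 0.0], [[0, 0, 0], [0, -6, 0], 0.0], [[0, 0, 0], [0, -6, 0], 0.0], [[0, 0, 0], [0, -6, 0], 0.0], [[0, 0, 0], [0, -6, 0], 0.0], [[0, 0, 0], [0, 0, 0], 0.0], [[0, 0, 0], [0, 0, 0], 0.0]]'

```text
clock: 16.5
tool_pos: [0.48, -0.2085, 0.3585]
orientation: [0.209, 0.563, 0.786, -0.15]
contact_force: [0.2, -0.5, -2.4]
finger_gap: 0.0172
grip_force: 40.0
```

```bash
python3 - <<'E'
from h import *
s=sense();print({k:np.round(s[k],3).tolist() for k in("joint_positions","tool_pos","orientation","finger_gap","contact_force","wrist_torque")})
print(q2R(s["orientation"]).as_matrix().round(3).tolist())
E
```

```text
{'joint_positions': [-0.235, -0.185, 1.422, -0.435, 1.605, -0.644], 'tool_pos': [0.48, -0.208, 0.358], 'orientation': [0.209, 0.563, 0.786, -0.15], 'finger_gap': 0.017, 'contact_force': [0.179, -0.543, -2.393], 'wrist_torque': [0.427, 0.158, 0.006]}
[[-0.279, 0.947, 0.159], [0.821, 0.321, -0.471], [-0.497, -0.001, -0.868]]
```

Request:
step_arm --deltas '[[[0, 0, 0], [0, -6, 0], 0.0], [[0, 0, 0], [0, -6, 0], 0.0], [[0, 0, 0], [0, -6, 0], 0.0], [[0, 0, 0], [0, -6, 0], 0.0], [[0, 0, 0], [0, 0, 0], 0.0], [[0, 0, 0], [0, 0, 0], 0.0]]'

```text
clock: 17.1
tool_pos: [0.4806, -0.2101, 0.359]
orientation: [0.367, 0.52, 0.724, -0.264]
contact_force: [-0.4, 0.3, -2.9]
finger_gap: 0.0168
grip_force: 40.0
```

```bash
python3 - <<'E'
from h import *
s=sense();print({k:np.round(s[k],3).tolist() for k in("joint_positions","tool_pos","orientation","finger_gap")})
im,d,i=grab("wrist");P=pts(d,i);np.savez("wrist4.npz",im=im,d=d,P=P);json.dump({k:np.array(v).tolist() for k,v in i.items() if not isinstance(v,str)},open("w4.json","w"))
cv2.imwrite("pics/w4.png",im[:,:,::-1])
K=np.array(i["camera_matrix"])
for p in((.547,-.4055,.30),):
    c=q2R(i["orientation"]).inv().apply(np.array(p)-i["position"]);print(K[0,0]*c[0]/-c[2]+K[0,2],K[1,1]*-c[1]/-c[2]+K[1,2],i["position"])
E
```

```text
{'joint_positions': [0.004, -0.268, 1.678, -0.888, 1.414, -0.322], 'tool_pos': [0.481, -0.21, 0.359], 'orientation': [0.367, 0.52, 0.724, -0.264], 'finger_gap': 0.017}
255.64563473723132 228.93901994027902 [ 0.41947427 -0.02580358  0.39545809]
```

View pics/w4.png

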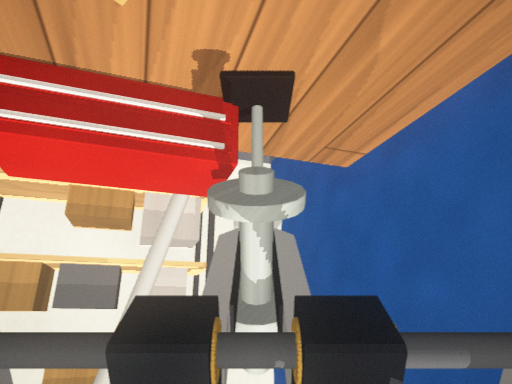

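The wrist view (upside down) shows the held spindle with its long stub at (257,180), hiding the lens, and the stand foot at (258,95). I shift sideways and up to see the lens.

Request:
step_arm --deltas '[[[-0.01, -0.025, -0.0075], [0, 0, 0], 0.0], [[-0.01, -0.025, -0.0075], [0, 0, 0], 0.0], [[-0.01, -0.025, -0.0075], [0, 0, 0], 0.0], [[-0.01, -0.025, -0.0075], [0, 0, 0], 0.0], [[0, 0, 0], [0, 0, 0], 0.0], [[0, 0, 0], [0, 0, 0], 0.0]]'

```text
clock: 17.75
tool_pos: [0.385, -0.2419, 0.4115]
orientation: [0.37, 0.521, 0.722, -0.264]
contact_force: [0.6, -0.3, -3.5]
finger_gap: 0.0169
grip_force: 40.0
```

```bash
python3 - <<'E'
from h import *
s=sense();print({k:np.round(s[k],3).tolist() for k in("joint_positions","tool_pos","orientation","finger_gap")})
im,d,i=grab("wrist");P=pts(d,i);np.savez("wrist5.npz",im=im,d=d,P=P);json.dump({k:np.array(v).tolist() for k,v in i.items() if not isinstance(v,str)},open("w5.json","w"))
K=np.array(i["camera_matrix"])
c=q2R(i["orientation"]).inv().apply(np.array((.547,-.4055,.30))-i["position"]);u,v=K[0,0]*c[0]/-c[2]+K[0,2],K[1,1]*-c[1]/-c[2]+K[1,2];print(u,v)
u,v=int(u),int(v);a=im[max(0,v-60):v+60,max(0,u-80):u+80];print(max(0,u-80),max(0,v-60))
cv2.imwrite("pics/w5.png",cv2.resize(np.ascontiguousarray(a[:,:,::-1]),None,fx=5,fy=5))
E
```

```text
{'joint_positions': [-0.102, -0.5, 1.732, -0.836, 1.448, -0.521], 'tool_pos': [0.385, -0.242, 0.411], 'orientation': [0.37, 0.521, 0.722, -0.264], 'finger_gap': 0.017}
335.94830843649675 186.86518844735846
255 126
```

View pics/w5.png

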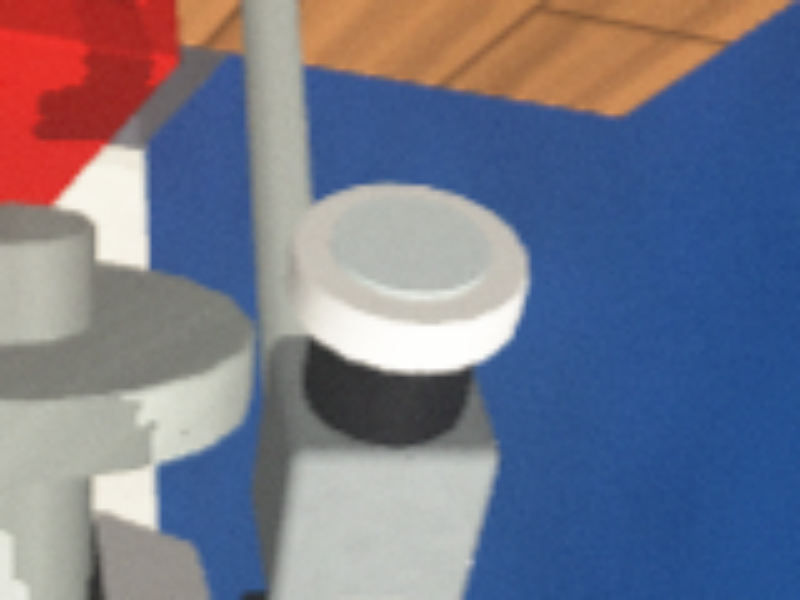

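The lens glass is clearly visible at crop (412,243), full-image px (337,174.6). Fit its centre and normal.

```bash
python3 - <<'E'
from h import *
w=np.load("wrist5.npz");P,im,d=w["P"],w["im"],w["d"];i=json.load(open("w5.json"))
ok=np.zeros(d.shape,np.uint8);cv2.ellipse(ok,(337,174),(14,9),0,0,360,1,-1)
m=(ok>0)&(d>0);q=P[m];c=q.mean(0);n=np.linalg.svd(q-c)[2][2];n=n*np.sign(-n[2])
print("glass",m.sum(),c,n,np.std((q-c)@n),"az",np.degrees(np.arctan2(n[1],n[0])),"el",np.degrees(np.arcsin(n[2])))
print("px depth",P[174,337],P[175,337])
# intersect centre ray w/ depth plane
o,r=ray(i,336.9,174.1);L=o+r*((c-o)@n)/(r@n);print("lens",L)
post=np.array([.6045,-.577]);v=L[:2]-post;print("post az",np.degrees(np.arctan2(v[1],v[0])),np.linalg.norm(v))
a=np.radians(108.5);x=np.array([np.cos(a)*np.cos(np.pi/6),np.sin(a)*np.cos(np.pi/6),-.5]);print("x",x,"tip",L+.08*x,"mid",L+.155*x)
E
```

```text
glass 425 [ 0.54896704 -0.40363368  0.28302709] [-0.26671572  0.8181577  -0.50939248] 0.0006126171499040758 az 108.0557348345937 el -30.62337156262646
px depth [ 0.54920381 -0.40397834  0.28293005] [ 0.54744651 -0.40147565  0.28548966]
lens [ 0.548756   -0.4035342   0.28329737]
post az 107.81503669158354 0.1822025685304822
x [-0.27479389  0.82127238 -0.5       ] tip [ 0.52677249 -0.33783241  0.24329737] mid [ 0.50616295 -0.27623698  0.20579737]
```

Request:
step_arm --deltas '[[[0, 0, 0], [0, 6, 0], 0.0], [[0, 0, 0], [0, 6, 0], 0.0], [[0, 0, 0], [0, 6, 0], 0.0], [[0, 0, 0], [0, 6, 0], 0.0], [[0, 0, 0], [0, 0, 0], 0.0], [[0, 0, 0], [0, 0, 0], 0.0], [[0, 0, 0], [0, 0, 0], 0.0]]'

```text
clock: 18.5
tool_pos: [0.3854, -0.2407, 0.4077]
orientation: [0.21, 0.563, 0.785, -0.151]
contact_force: [0.6, -0.2, -4.2]
finger_gap: 0.017
grip_force: 40.0
```

```bash
cat > go.py <<'E'
from h import *
import sys
s=sense();R0=q2R(s["orientation"]);p=np.array(s["tool_pos"])
x=np.array([-.2691,.8231,-.5]);x/=np.linalg.norm(x);hh=np.array([.3107,-.9505,0]);z=np.array([hh[0]*.5,hh[1]*.5,-.866]);y=np.cross(z,x)
Rg=R.from_matrix(np.stack([x,y/np.linalg.norm(y),z],1))
T=np.array([.5093,-.2827,.1952])+float(sys.argv[1])*x
print("shift",R0.inv().apply(T-p).round(4),"turn",np.degrees((R0.inv()*Rg).as_rotvec()).round(2),p.round(4),np.round(s["joint_positions"],2),s["clock"])
E
python3 go.py 0.1
```

```text
shift [0.1372 0.1053 0.2237] turn [ 0.2  -0.03  0.56] [ 0.3854 -0.2407  0.4077] [-0.39 -0.36  1.46 -0.39  1.68 -0.83] 18.5
```

Request:
step_arm --deltas '[[[0.014, 0.01, 0.022], [0, 0, 0], 0.0], [[0.014, 0.01, 0.022], [0, 0, 0], 0.0], [[0.014, 0.01, 0.022], [0, 0, 0], 0.0], [[0.014, 0.01, 0.022], [0, 0, 0], 0.0], [[0.014, 0.01, 0.022], [0, 0, 0], 0.0], [[0.014, 0.01, 0.022], [0, 0, 0], 0.0], [[0.014, 0.01, 0.022], [0, 0, 0], 0.0], [[0.014, 0.01, 0.022], [0, 0, 0], 0.0], [[0.014, 0.01, 0.022], [0, 0, 0], 0.0], [[0.011, 0.015, 0.0255], [0, 0, 0], 0.0], [[0, 0, 0], [0.2, 0, 0.56], 0.0], [[0, 0, 0], [0, 0, 0], 0.0], [[0, 0, 0], [0, 0, 0], 0.0]]'

```text
clock: 19.8
tool_pos: [0.4832, -0.2008, 0.1488]
orientation: [0.211, 0.567, 0.782, -0.151]
contact_force: [0.8, -1.2, -2.9]
finger_gap: 0.0171
grip_force: 40.0
```

```bash
python3 go.py 0
```

```text
shift [-0.0976 -0.0005  0.003 ] turn [ 0.21  0.12 -0.09] [ 0.4832 -0.2008  0.1488] [-0.21 -0.14  1.8  -0.48  1.23 -0.42] 19.8
```

Request:
step_arm --deltas '[[[-0.014, 0, 0.0005], [0, 0, 0], 0.0], [[-0.014, 0, 0.0005], [0, 0, 0], 0.0], [[-0.014, 0, 0.0005], [0, 0, 0], 0.0], [[-0.014, 0, 0.0005], [0, 0, 0], 0.0], [[-0.014, 0, 0.0005], [0, 0, 0], 0.0], [[-0.012, 0, 0.0005], [0, 0, 0], 0.0], [[-0.009, 0, 0], [0, 0, 0], 0.0], [[-0.0065, 0, 0], [0, 0, 0], 0.0], [[0, 0, 0], [0, 0, 0], 0.0], [[0, 0, 0], [0, 0, 0], 0.0], [[0, 0, 0], [0, 0, 0], 0.0], [[0, 0, 0], [0, 0, 0], 0.0]]'

```text
clock: 21.0
tool_pos: [0.509, -0.2822, 0.1927]
orientation: [0.21, 0.567, 0.782, -0.151]
contact_force: [0.9, 0.2, -3.4]
finger_gap: 0.0169
grip_force: 40.0
```

```bash
python3 go.py 0; python3 - <<'E'
from h import *
L=np.array([.5488,-.4036,.2832]);x=np.array([-.2691,.8231,-.5]);T=L+.08*x;M=L+.155*x
cr=[]
for n in("scene","side"):
    im,d,i=grab(n);P=pts(d,i);np.savez(n+"6.npz",im=im,d=d,P=P);K=np.array(i["camera_matrix"])
    for p in(L,T,M):
        c=q2R(i["orientation"]).inv().apply(p-i["position"]);u,v=K[0,0]*c[0]/-c[2]+K[0,2],K[1,1]*-c[1]/-c[2]+K[1,2];print(n,round(u,1),round(v,1))
        if p is T:u0,v0=max(0,int(u)-40),int(v)-45;print("crop",u0,v0)
    cr.append(cv2.resize(im[v0:v0+90,u0:u0+80,::-1],(400,450),interpolation=cv2.INTER_CUBIC))
cv2.imwrite("pics/fin.png",np.hstack(cr))
E
```

```text
shift [-0.0017  0.0002 -0.0019] turn [ 0.07 -0.04 -0.05] [ 0.509  -0.2822  0.1927] [-0.37 -0.08  1.65 -0.42  1.24 -0.61] 21.0
scene 84.6 124.5
scene 115.9 135.9
crop 75 90
scene 143.5 146.0
side 330.2 277.2
side 309.2 269.6
crop 269 224
side 291.5 263.2
```

View pics/fin.png

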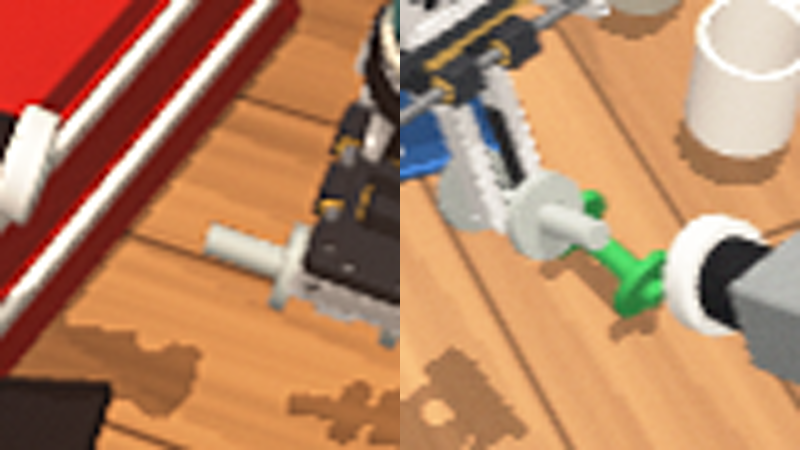

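```bash
python3 - <<'E'
from h import *
from scipy.optimize import least_squares
L=np.array([.5488,-.4036,.2832]);x=np.array([-.2691,.8231,-.5]);x/=np.linalg.norm(x);M=L+.155*x;a=-x
e1=np.cross([0,0,1],a);e1/=np.linalg.norm(e1);e2=np.cross(a,e1)
im,d,i=grab("wrist");np.savez("wrist6.npz",im=im,d=d,P=pts(d,i))
for n in("scene6","side6","wrist6"):
    w=np.load(n+".npz");P=w["P"];hsv=cv2.cvtColor(w["im"],cv2.COLOR_RGB2HSV)
    q=P[(w["d"]>0)&(hsv[...,1]<55)&(hsv[...,2]>70)]-M
    t,b,c=q@a,q@e1,q@e2
    k=(t>.038)&(t<.0735)&(np.hypot(b,c)<.018);t1,b1,c1=t[k],b[k],c[k]
    if k.sum()<15: print(n,k.sum());continue
    f=lambda v:np.hypot(b1-v[0]-v[1]*(t1-.055),c1-v[2]-v[3]*(t1-.055))-.009
    r=least_squares(f,[0,0,0,0],loss="soft_l1",f_scale=.001)
    k2=(t>.04)&(t<.1)&(np.hypot(b,c)<.02)
    print(n,k.sum(),"lat mm",r.x[[0,2]]*1e3,"slope deg",np.degrees(r.x[[1,3]]),"rms",np.sqrt(np.mean(r.fun**2))*1e3,"tip t",np.percentile(t[k2],[95,98,100])*1e3)
    kc=(t>.02)&(t<.045)&(np.hypot(b,c)>.014)&(np.hypot(b,c)<.03);print(" collar t",np.percentile(t[kc],[5,50,95])*1e3 if kc.sum() else 0,"b",b[kc].min() if kc.sum() else 0,b[kc].max() if kc.sum() else 0)
    ring=(np.hypot(b,c)<.035)&(t>.14)&(t<.17);print(" ring",ring.sum(),np.percentile(t[ring],[2,5]) if ring.sum() else 0,b[ring].min() if ring.sum() else 0,b[ring].max() if ring.sum() else 0,c[ring].min() if ring.sum() else 0,c[ring].max() if ring.sum() else 0)
E
```

```text
scene6 80 lat mm [ 0.71526136 -4.29254303] slope deg [-0.36154463  0.16194145] rms 1.6963471171045863 tip t [71.11573287 72.10796838 72.58453397]
 collar t [28.99817656 31.64043982 35.10608208] b -0.0105169686670485 0.026154571752132462
 ring 134 [0.15812871 0.15824142] -0.020288015266932954 0.030291515773391255 -0.023936361216336046 0.03392275099849556
side6 74 lat mm [-1.48040692 -3.04372352] slope deg [-2.38106944 -1.77888468] rms 2.324597122110791 tip t [73.85519576 74.40126513 76.67878377]
 collar t [27.15732286 31.98390918 35.45166677] b -0.026253830541868393 0.021858400672907684
 ring 84 [0.15875699 0.15901891] -0.033047997325697215 0.015455624645671098 -0.021326844527361905 0.03169247457689568
wrist6 132 lat mm [-1.54750825 -2.23530105] slope deg [ 8.17129588 -7.41164265] rms 0.4075851556670835 tip t [71.94196943 72.15749781 72.84415156]
 collar t [24.07966984 25.09700455 29.22315937] b -0.009812207098373155 0.010826265534770898
 ring 0 0 0 0 0 0
```

```bash
python3 - <<'E'
from h import *
from scipy.optimize import least_squares
L=np.array([.5488,-.4036,.2832]);x=np.array([-.2691,.8231,-.5]);x/=np.linalg.norm(x);M=L+.155*x;a=-x
e1=np.cross([0,0,1],a);e1/=np.linalg.norm(e1);e2=np.cross(a,e1)
for n in("scene0","side0","scene6","side6","wrist5"):
    w=np.load(n+".npz");P=w["P"];hsv=cv2.cvtColor(w["im"],cv2.COLOR_RGB2HSV)
    q=P[(w["d"]>0)&(hsv[...,1]<50)&(hsv[...,2]>165)]-M
    t,b,c=q@a,q@e1,q@e2
    k=(t>.145)&(t<.175)&(np.hypot(b,c)<.04)
    # side surface of ring: radius 30
    k1=k&(np.hypot(b,c)>.022)
    r=least_squares(lambda v:np.hypot(b[k1]-v[0],c[k1]-v[1])-.030,[0,0],loss="soft_l1",f_scale=.001)
    print(n,k1.sum(),"ring lat mm",(r.x*1e3).round(2),"rms",(np.sqrt(np.mean(r.fun**2))*1e3).round(2),"t",(np.percentile(t[k],[1,5,25,50,75,95])*1e3).round(1))
    for lo,hi,rad in((.0395,.071,.009),(.0275,.0345,.025)):
        q2=P[(w["d"]>0)&(hsv[...,1]<55)&(hsv[...,2]>70)]-M;T,B,C=q2@a,q2@e1,q2@e2
        j=(T>lo)&(T<hi)&(abs(np.hypot(B,C+.003)-rad)<.006)
        if n[-1]=="6" and j.sum()>8:
            r=least_squares(lambda v:np.hypot(B[j]-v[0],C[j]-v[1])-rad,[0,-.003],loss="soft_l1",f_scale=.001);print("  spindle r",rad,j.sum(),(r.x*1e3).round(2),(np.sqrt(np.mean(r.fun**2))*1e3).round(2))
E
```

```text
scene0 147 ring lat mm [-1.13 -0.27] rms 1.8 t [158.4 159.2 162.3 166.3 170.5 173.6]
side0 173 ring lat mm [-1.47 -0.27] rms 2.89 t [158.2 160.3 164.7 170.1 172.4 173.9]
scene6 151 ring lat mm [-1.18 -0.19] rms 1.86 t [158.3 159.4 162.2 166.5 170.6 174.1]
  spindle r 0.009 71 [ 0.55 -4.45] 1.59
  spindle r 0.025 37 [ 0.62 -3.41] 1.58
side6 174 ring lat mm [-1.69 -0.34] rms 2.69 t [158.8 160.  164.5 170.2 172.8 174.4]
  spindle r 0.009 55 [-1.55 -3.25] 1.87
  spindle r 0.025 72 [ 0.2  -3.12] 2.95
wrist5 860 ring lat mm [-0.51 -0.57] rms 3.29 t [153.9 154.4 155.3 156.9 159.3 169.3]
```

Request:
step_arm --deltas '[[[-0.0013, -0.0005, -0.0016], [0, 0, 0], 0.0], [[-0.0012, -0.0005, -0.0016], [0, 0, 0], 0.0], [[0, 0, 0], [0, 0, 0], 0.0], [[0, 0, 0], [0, 0, 0], 0.0], [[0, 0, 0], [0, 0, 0], 0.0], [[0, 0, 0], [0, 0, 0], 0.0], [[0, 0, 0], [0, 0, 0], 0.0], [[0, 0, 0], [0, 0, 0], 0.0]]'

```text
clock: 21.95
tool_pos: [0.5083, -0.2836, 0.1971]
orientation: [0.21, 0.568, 0.782, -0.151]
contact_force: [0.6, -0.0, -3.1]
finger_gap: 0.0169
grip_force: 40.0
```

```bash
python3 go.py 0; python3 - <<'E'
from h import *
from scipy.optimize import least_squares
L=np.array([.5488,-.4036,.2832]);x=np.array([-.2691,.8231,-.5]);x/=np.linalg.norm(x);M=L+.155*x;a=-x
e1=np.cross([0,0,1],a);e1/=np.linalg.norm(e1);e2=np.cross(a,e1)
for n in("scene","side"):
    im,d,i=grab(n);P=pts(d,i);hsv=cv2.cvtColor(im,cv2.COLOR_RGB2HSV)
    q=P[(d>0)&(hsv[...,1]<55)&(hsv[...,2]>70)]-M;T,B,C=q@a,q@e1,q@e2
    for lo,hi,rad in((.0395,.071,.009),(.0275,.0355,.025)):
        j=(T>lo)&(T<hi)&(abs(np.hypot(B,C)-rad)<.006)
        r=least_squares(lambda v:np.hypot(B[j]-v[0],C[j]-v[1])-rad,[0,0],loss="soft_l1",f_scale=.001);print(n,rad,j.sum(),(r.x*1e3).round(2))
    k=(T>.04)&(T<.1)&(np.hypot(B,C)<.015);print("tip",np.sort(T[k])[-4:])
E
```

```text
shift [0.0014 0.0012 0.0013] turn [ 0.07 -0.01 -0.09] [ 0.5083 -0.2836  0.1971] [-0.37 -0.08  1.65 -0.42  1.25 -0.62] 21.95
scene 0.009 74 [-0.41 -0.91]
scene 0.025 23 [-1.37 -0.31]
tip [0.07494621 0.07498191 0.07554068 0.07570165]
side 0.009 56 [-2.58 -0.2 ]
side 0.025 59 [0.07 0.49]
tip [0.07688378 0.07700568 0.07836806 0.07891618]
```

```bash
python3 -c "
from plant import *
print(job_done())"
```

```text
the job is handed in; nothing more can be done
None
```

I tipped the tray to about 40° and lowered it level again. The spindle is now held still in line with the lens, long stub first, about 80 mm from the glass and centred to within about 2 mm by my last measurements. The job was handed in at 22 s.

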